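# Set out the repair kit in its matching holders

### The job

Set out the repair kit in the blue holders fixed to the bench: put the black power adapter and the silver finned heat sink each into the holder made to its size, between the corner guides, and each of the two pots standing among the holders inside the ring that has the colour of its lid. Everything must stand upright, seated down on the plate of its own holder; leave the roll of black tape and the blue hex key set where they lie.

Things in the scene. Friction and masses are not known exactly. Their poses are not given: they have to be found in the camera images.
- adapter: loose black power adapter brick, 48 mm (its own x) by 105 mm (y) by 32 mm high, about 0.25 kg. Lies flat; origin: centre of its underside, z up.
- heat_sink: loose silver finned heat sink, 50 mm (its own x) by 60 mm (y) by 32 mm high, about 0.15 kg. Stands fins up; origin: centre of its underside, z up.
- white_pot: loose round pot with a white screw lid, 52 mm high, about 0.06 kg: the body is 48 mm in diameter up to 36 mm, the lid above it 51 mm. Stands upright among the holders (a like pot far back on the bench is not meant). Origin: centre of its underside, z up.
- yellow_pot: loose round pot with a yellow screw lid, 52 mm high, about 0.06 kg: the body is 48 mm in diameter up to 36 mm, the lid above it 51 mm. Stands upright among the holders (a like pot far back on the bench is not meant). Origin: centre of its underside, z up.
- adapter_cradle: fixed holder for the adapter: blue plate 84 by 141 mm (x, y), 4 mm thick, with a black pad and four L-shaped corner guides, 10 mm high above the plate, 6 mm thick, legs 16 mm, the middle of each side open. Space between guides: 64 by 121 mm (x, y). Origin: centre of the plate's underside, on the table, z up. The thing lies on the plate, 4 mm above the origin, its longer side along y, either way round.
- heat_sink_cradle: fixed holder for the heat sink: blue plate 86 by 96 mm (x, y), 4 mm thick, with a grey pad and four L-shaped corner guides, 10 mm high above the plate, 6 mm thick, legs 16 mm, the middle of each side open. Space between guides: 66 by 76 mm (x, y). Origin: centre of the plate's underside, on the table, z up. The thing lies on the plate, 4 mm above the origin, its longer side along y, either way round.
- white_holder: holder for the pot with the white lid: a fixed 86 mm square blue plastic plate, 4 mm thick, carrying a white plastic ring (inside diameter 64 mm, outside 76 mm) whose rim stands 10 mm above the plate. Origin: centre of the plate's underside (on the table), z up. The pot goes inside the ring, its underside on the plate, 4 mm above the origin.
- yellow_holder: holder for the pot with the yellow lid: a fixed 86 mm square blue plastic plate, 4 mm thick, carrying a yellow plastic ring (inside diameter 64 mm, outside 76 mm) whose rim stands 10 mm above the plate. Origin: centre of the plate's underside (on the table), z up. The pot goes inside the ring, its underside on the plate, 4 mm above the origin.
- tape_roll: bystander: roll of black tape lying flat, 104 mm in diameter, 48 mm high, loose; to be left alone. Origin: centre of its underside.
- hex_key_set: bystander: blue folding hex key set, lying flat, 30 by 90 by 21 mm, loose, long side along its own y; to be left alone. Origin: centre of its underside.
Mind the look-alikes: they are no part of the job. Of the things that look like the yellow_pot, the smallest one is meant.

How it is judged:
At the end, for the whole second after the job is handed in: Each of the four things is in its own holder, centred within 14 mm, underside 1 to 7 mm above the table, upright within 0.1 rad, adapter and heat sink aligned within 0.3 rad, all released and at rest; tape roll and hex key set within 20 mm of where they lay (horizontal distance between adapter and adapter_cradle below 0.014 m and z of adapter in the frame of adapter_cradle between 0.001 and 0.007 m and angle between each of adapter, heat_sink, white_pot, yellow_pot's own z axis and vertical below 0.1 rad and linear speed of each of adapter, heat_sink, white_pot, yellow_pot below 0.02 m/s and angle between the y axis of adapter and the y axis of adapter_cradle, either way round below 0.3 rad and horizontal distance between heat_sink and heat_sink_cradle below 0.014 m and z of heat_sink in the frame of heat_sink_cradle between 0.001 and 0.007 m and angle between the y axis of heat_sink and the y axis of heat_sink_cradle, either way round below 0.3 rad and horizontal distance between white_pot and white_holder below 0.014 m and z of white_pot in the frame of white_holder between 0.001 and 0.007 m and horizontal distance between yellow_pot and yellow_holder below 0.014 m and z of yellow_pot in the frame of yellow_holder between 0.001 and 0.007 m and distance of each of tape_roll, hex_key_set from where it was at the start of the episode below 0.02 m); the robot touches nothing.
It fails at once if the tape roll is pushed away (distance of tape_roll from where it was at the start of the episode above 0.02 m).
It fails at once if the hex key set is pushed away (distance of hex_key_set from where it was at the start of the episode above 0.02 m).
It also fails if it takes over 102 s, if anything falls off the work surface, if the arm or the gripper's body presses on something with over 40 N, if the wrist force passes 120 N, or if a joint passes its speed limit or range.

### The arm

A 6-joint arm with a two-finger parallel gripper is mounted at the origin on a cart in front of the work surface, level with it; the furniture and walls round the work are solid. World frame = base frame: x ahead of the robot, y to its left, z up, the work surface at z = 0. Lengths are in m, angles in rad, forces in N, time in s.
With the tool pointing down it reaches from about 0.425 to 0.95 m from the base axis. Payload 14.7 kg.
Tool frame: the origin (TCP) lies midway between the tips of the shut fingers; the grasp point (between the pads) lies 19 mm behind it; z points along the fingers, y is the line along which they close (so a half turn about z gives the same grasp; the last joint's range is limited). The gripper opens to 85 mm and grips with 20 to 120 N. Pads are 22 mm wide; open, the fingers measure 114 mm over their backs; the gripper's body (76 mm by 85 mm) begins 54 mm behind the grasp point. The pads swing forward as they close: fully open they stand 13 mm farther back than shut.
Start: joints at [1.199, 0.48, 1.596, -0, 1.065, -0.047], TCP at [0.207, 0.616, 0.231] pointing down, gripper open.
Joint ranges: [-2.75, 2.75], [-0.82, 2.05], [0.23, 2.67], [-1.56, 4.7], [0.09, 2.69], [-2.92, 2.92]. Speed limits (rad/s): [1.89, 1.89, 2.39, 3.01, 3.01, 3.01].

### API

Orientations are given as [roll, pitch, yaw] about the fixed x, y, z axes, in that order (R = Rz(yaw) Ry(pitch) Rx(roll)).
In Python, from workcell import readout, get_image, calibration, robot, cut_out, place_of gives the robot as it stands.
- The arm moves only by the shell command python3 -m pendant 'ROWS' [OPENING]. ROWS is JSON, a list of rows, each an object of numbers: "x", "y", "z": the shift along the tool's x, y, z normalised to -1 to 1, where 1 is 100 mm; "wx", "wy", "wz": the turn, a rotation vector about the tool's x, y, z normalised to -1 to 1, where 1 is 180 degrees. In form: [{"x": .., "y": .., "z": .., "wx": .., "wy": .., "wz": ..}, ...]. A call has exactly 8 rows; each row is the pose to reach, as a shift and turn from the pose commanded when the call began, along the tool's axes at that moment, turning the shorter way round; what a row does not reach only later rows make up. A row lasts 1/12 s, in which the tool goes at most 41.7 mm and 7.16 degrees, less where a joint would pass 70% of its speed; a pose out of reach is approached as far as the arm can. A call with a number of a shift or a turn outside -1 to 1 is refused whole. A call with a gripper value outside its range is refused whole. OPENING is the finger opening in mm, from 0 to 85.4, set as the call begins (- or left out, the last holds). The fingers move at their own pace and stop on an object; the grip force is fixed at half the most. Time passes only in rows, so rows that repeat a pose let the fingers close, or fill a call up. It gives the time, the measured TCP pose, the force, the opening and the grip force at its end, in the units of the state.
- readout.get_state(): the state, without advancing time (a new reading comes with each control period).
- get_image(name): name is "side" or "top"; returns the picture (480x640x3 uint8, red, green, blue); there is no depth.
- calibration(name): a dict with "fov_y" (degrees; the focal length in pixels is half the picture's height over the tangent of half this angle, whatever the lens; pixels are square), "cx", "cy" (the principal point, pixels), "extrinsics" (4x4, takes a point from world to camera coordinates). Camera axes: x right, y up, looking along -z (the intrinsics and any distortion apply to the point x, -y, -z); pixel columns grow to the right and rows downward; lengths in m; the calibration is good to about 2 mm. A picture is of the moment at which its call begins. calibration takes no time and is no camera call.
- robot.finish_job(): hands the job in; it is judged then, once.
Trained networks look in the newest picture that a camera, given by its name, has taken for a name from the list of things; names that differ only in an ending like _2 or _b are one class to them, and where a whole thing is asked for, a point or a joint stands for the part that bears it (a point fixed in the world has none). Each returns a list of dicts, best first, with "p" (0 to 1); they miss things now and then, are a little off and sometimes report something else, mostly with a low value. They report only what shows in the picture. A call takes as long as a camera call. They do not tell look-alikes from the thing itself.
- cut_out(camera, name): "region" (480x640 bool, what is visible of it) and "position" ([column, row] in pixels, amid what is visible of it).
- place_of(camera, name): "position" ([column, row] in pixels: a listed point, or the origin of a listed thing).
The state is a dict: "t": time; "joint_pos": joint angles; "qvel": joint speeds; "effort": joint torques, N m; "tool_pos": TCP position; "eef_rot": TCP orientation; "wrist_force": force on the tool from outside, world axes, zero at the start; "torque": the same for the moment, N m; "gripper_width": opening from 0.0 (shut) to 1.0 (fully open); "gripper_force": force on a finger pad.
Only numpy, scipy, OpenCV 4.12 (cv2) and the standard library are available. Lean on these libraries where they do the work, as an engineer would, in place of code of your own. Each camera call takes 0.05 s, during which the arm holds its last target. There are 200 camera calls.

## Working session

There is one attempt and no reset: what is moved stays moved. The work goes in short steps, Python scripts to look and compute and a shell command to move; the robot and the scene stay as the last step left them, time stands still between calls to the robot, and variables do not carry over. Pictures are saved under pics/ and viewed, at most 14 in all, crops included, and the job is handed in when it is done.

```bash
mkdir -p pics; ls; cat > h.py <<'E'
import numpy as np,cv2
from workcell import readout,get_image,calibration,robot,cut_out,place_of
def cam(n):
    c=calibration(n);f=240/np.tan(np.radians(c["fov_y"])/2);return c,f,np.array(c["extrinsics"])
def px(n,p):
    c,f,E=cam(n);q=E@np.append(p,1);return c["cx"]+f*q[0]/-q[2],c["cy"]-f*q[1]/-q[2]
def wp(n,uv,z):
    c,f,E=cam(n);d=E[:3,:3].T@np.array([(uv[0]-c["cx"])/f,-(uv[1]-c["cy"])/f,-1]);o=-E[:3,:3].T@E[:3,3]
    return (o+d*(z-o[2])/d[2])[:2]
def save(n,fn):
    im=get_image(n);cv2.imwrite("pics/"+fn,im[:,:,::-1]);return im
E
python3 - <<'E'
from h import *
for n in("top","side"):
    save(n,n+"0.png");c=calibration(n);print({k:v for k,v in c.items() if k!="extrinsics"});E=cam(n)[2];print(-E[:3,:3].T@E[:3,3],E[:3,:3].round(2).tolist())
    for t in "adapter heat_sink white_pot yellow_pot adapter_cradle heat_sink_cradle white_holder yellow_holder tape_roll hex_key_set".split():
        z=0.0
        print(t,[(round(r["p"],2),np.round(r["position"]).tolist(),wp(n,r["position"],z).round(3).tolist()) for r in place_of(n,t)])
s=readout.get_state();print(s)
E
```

```text
pics
{'fov_y': 43.513944695730096, 'cx': 321.1371699413682, 'cy': 246.30444521728887}
[0.41718787 0.03525625 1.40039719] [[0.01, -1.0, 0.01], [0.99, 0.01, 0.12], [-0.12, 0.01, 0.99]]
adapter [(0.9, [464.0, 251.0], [0.573, -0.313])]
heat_sink [(0.7, [450.0, 334.0], [0.379, -0.28])]
white_pot [(0.96, [381.0, 299.0], [0.459, -0.119])]
yellow_pot [(0.91, [282.0, 353.0], [0.332, 0.108]), (0.9, [332.0, 330.0], [0.387, -0.006]), (0.69, [292.0, 293.0], [0.469, 0.088])]
adapter_cradle [(0.83, [360.0, 219.0], [0.646, -0.07])]
heat_sink_cradle [(0.83, [220.0, 322.0], [0.402, 0.254])]
white_holder [(0.72, [159.0, 272.0], [0.515, 0.397])]
yellow_holder [(0.78, [252.0, 230.0], [0.616, 0.185])]
tape_roll []
hex_key_set [(0.98, [468.0, 183.0], [0.735, -0.327])]
{'fov_y': 56.17354607208346, 'cx': 324.5247524799392, 'cy': 246.54675685304198}
[0.08023961 0.09044989 0.95492529] [[-0.12, -0.99, 0.0], [0.88, -0.11, 0.46], [-0.46, 0.06, 0.89]]
adapter [(0.74, [459.0, 230.0], [0.581, -0.304])]
heat_sink [(0.71, [474.0, 310.0], [0.376, -0.284])]
white_pot [(0.86, [394.0, 284.0], [0.46, -0.117]), (0.34, [364.
[... 592 characters left out ...]
], [0.719, -0.319])]
{'t': 1.1, 'joint_pos': array([ 1.19938434e+00,  4.80211862e-01,  1.59630120e+00,  1.65528703e-06,
        1.06509316e+00, -4.66132818e-02]), 'qvel': array([ 0.00133867, -0.00151537,  0.00019057,  0.00105128,  0.00024693,
       -0.0003934 ]), 'effort': array([ 7.69650032e-04, -9.50506639e+01, -4.30654764e+01,  1.53629453e-04,
        5.13676368e-04, -9.56089181e-07]), 'tool_pos': array([0.20741263, 0.61601407, 0.23128841]), 'eef_rot': array([-3.14157917e+00, -2.07881948e-06,  2.81679315e+00]), 'wrist_force': array([ 0.83915031, -0.53110218,  0.2908912 ]), 'torque': array([-0.02112124, -0.0474145 , -0.01510713]), 'gripper_force': 0.0, 'gripper_width': 1.0037814964276197}
```

View pics/top0.png

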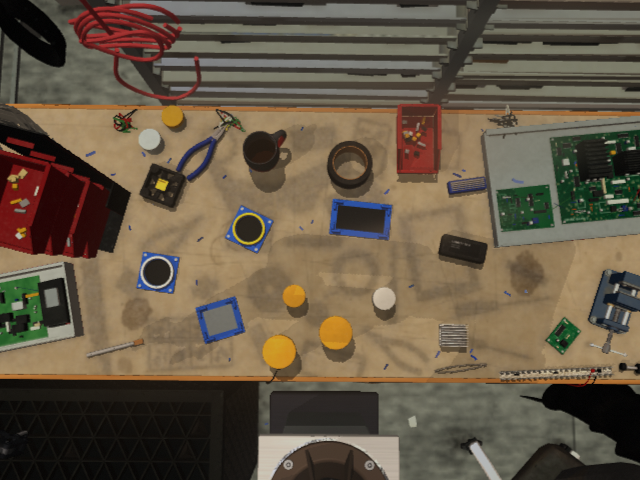

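View pics/side0.png

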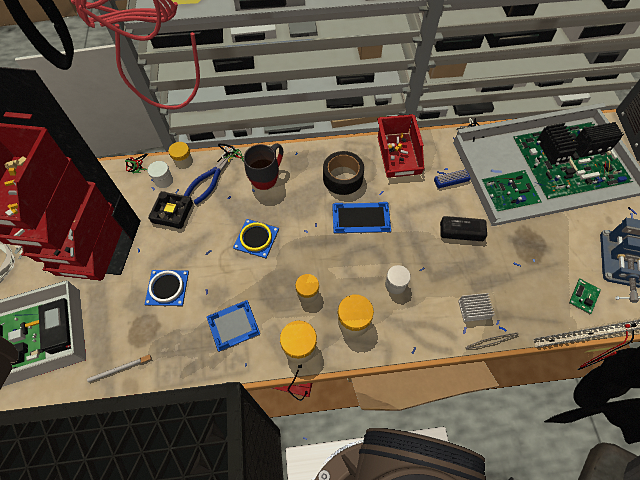

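Top picture: adapter at (463,249), heat sink (453,337), white pot (384,299). The small yellow pot at (293,296) is the one meant; the two bigger yellow ones are look-alikes. Holders: adapter cradle (360,219), heat sink cradle (220,320), yellow ring (248,229), white ring (158,272). Next I fit known shapes to the cut-outs in both views.

```bash
cat > fit.py <<'E'
from h import *
from scipy.optimize import minimize
def box(a,b,z0,z1): return np.array([[sx*a/2,sy*b/2,z] for sx in(-1,1) for sy in(-1,1) for z in(z0,z1)])
def cyl(d,z0,z1): t=np.linspace(0,2*np.pi,40,endpoint=False);return np.array([[d/2*np.cos(a),d/2*np.sin(a),z] for a in t for z in(z0,z1)])
M=dict(adapter=box(.048,.105,0,.032),heat_sink=box(.05,.06,0,.032),
 white_pot=np.vstack([cyl(.048,0,.036),cyl(.051,.036,.052)]),
 adapter_cradle=np.vstack([box(.084,.141,0,.004),box(.076,.133,.004,.014)]),
 heat_sink_cradle=np.vstack([box(.086,.096,0,.004),box(.078,.088,.004,.014)]),
 white_holder=np.vstack([box(.086,.086,0,.004),cyl(.076,.004,.014)]))
M["yellow_pot"]=M["white_pot"];M["yellow_holder"]=M["white_holder"]
G=dict(adapter=(.577,-.308),heat_sink=(.378,-.282),white_pot=(.46,-.118),yellow_pot=(.463,.085),adapter_cradle=(.643,-.075),heat_sink_cradle=(.406,.25),white_holder=(.514,.395),yellow_holder=(.616,.187))
def hullmask(p):
    m=np.zeros((1920,2560),np.uint8);cv2.fillConvexPoly(m,cv2.convexHull(np.round((np.array(p)+.5)*4).astype(np.int32)),1);return m>0
def fit(t,z=0,guess=None,cams=("top","side")):
    g=np.array(guess if guess is not None else G[t]);regs=[]
    for n in cams:
        u=px(n,[*g,z+.02]);r=[r for r in cut_out(n,t) if np.hypot(*(np.array(r["position"])-u))<20]
        if not r: print("miss",t,n);continue
        ys,xs=np.nonzero(r[0]["region"]);regs.append((n,hullmask(np.c_[xs,ys])))
    def cost(v):
        c,s=np.cos(v[2]),np.sin(v[2]);P=M[t]@np.array([[c,s,0],[-s,c,0],[0,0,1]])+[v[0]*.01,v[1]*.01,z];k=0
        for n,R in regs:
            m=hullmask([px(n,p) for p in P]);k+=1-(m&R).sum()/(m|R).sum()
        return k/len(regs)
    best=None
    for a in ([0] if "pot" in t else np.arange(0,np.pi,np.pi/6)):
        v=np.array([*g*100,a]);c=cost(v)
        if best is None or c<best[0]: best=(c,v)
    v=best[1];r=minimize(cost,v,method="Nelder-Mead",options=dict(initial_simplex=v+np.array([[0,0,0],[.6,0,0],[0,.6,0],[0,0,.25]]),maxfev=120,xatol=.01,fatol=1e-3))
    return r.x*[.01,.01,1],r.fun
E
time python3 - <<'E'
from fit import *
for t in M:
    x,f=fit(t);a=[fit(t,cams=(n,))[0].round(3).tolist() for n in("top","side")] if t in("adapter","yellow_pot") else ""
    print(t,x.round(4),round(f,3),a)
E
```

```text
miss adapter side
miss adapter sideTraceback (most recent call last):
  File "<stdin>", line 3, in <module>
  File "fit.py", line 27, in fit
    v=np.array([*g*100,a]);c=cost(v)
                             ~~~~^^^
  File "fit.py", line 24, in cost
    return k/len(regs)
           ~^~~~~~~~~~
ZeroDivisionError: division by zero

real	0m7.131s
user	0m4.658s
sys	0m1.008s
```

```bash
time python3 - <<'E'
from fit import *
for t in M:
    x,f=fit(t);print(t,x.round(4),round(f,3))
print([(r["p"],r["position"]) for r in cut_out("side","adapter")],readout.get_state()["t"])
E
```

```text
miss adapter side
adapter [ 0.576  -0.307  -0.2071] 0.106
heat_sink [ 0.3784 -0.281   0.0026] 0.084Traceback (most recent call last):
  File "<stdin>", line 3, in <module>
  File "fit.py", line 29, in fit
    v=best[1];r=minimize(cost,v,method="Nelder-Mead",options=dict(initial_simplex=v+np.array([[0,0,0],[.6,0,0],[0,.6,0],[0,0,.25]]),maxfev=120,xatol=.01,fatol=1e-3))
                ~~~~~~~~^^^^^^^^^^^^^^^^^^^^^^^^^^^^^^^^^^^^^^^^^^^^^^^^^^^^^^^^^^^^^^^^^^^^^^^^^^^^^^^^^^^^^^^^^^^^^^^^^^^^^^^^^^^^^^^^^^^^^^^^^^^^^^^^^^^^^^^^^^^^^
    res = _minimize_neldermead(fun, x0, args, callback, bounds=bounds,
                               **options)
    fxr = func(xr)
    fx = function(np.copy(x), *(wrapper_args + args))
  File "fit.py", line 23, in cost
    m=hullmask([px(n,p) for p in P]);k+=1-(m&R).sum()/(m|R).sum()
                ~~^^^^^
  File "h.py", line 6, in px
    c,f,E=cam(n);q=E@np.append(p,1);return c["cx"]+f*q[0]/-q[2],c["cy"]-f*q[1]/-q[2]
          ~~~^^^
  File "h.py", line 4, in cam
    c=calibration(n);f=240/np.tan(np.radians(c["fov_y"])/2);return c,f,np.array(c["extrinsics"])
ValueError: time passes only in moves, steps and waits

real	0m16.754s
user	0m7.196s
sys	0m3.032s
```

```bash
sed -i 's/^def cam/from functools import lru_cache\n@lru_cache(None)\ndef cam/' h.py; time python3 - <<'E'
from fit import *
for t in M:
    x,f=fit(t);print(t,x.round(4),round(f,3))
print([(r["p"],r["position"]) for r in cut_out("side","adapter")],readout.get_state()["t"])
E
```

```text
miss adapter side
adapter [ 0.576  -0.307  -0.2071] 0.106
heat_sink [ 0.3784 -0.281   0.0026] 0.084
white_pot [ 0.4593 -0.1201  0.1198] 0.092
adapter_cradle [ 0.6451 -0.0705 -0.0927] 0.033
heat_sink_cradle [0.407  0.2522 0.2967] 0.041
white_holder [ 0.5163  0.3991 -0.1376] 0.05
yellow_pot [0.4623 0.0817 0.2275] 0.113
yellow_holder [0.6192 0.1913 1.1374] 0.046
[] 2.45
real	0m21.322s
user	0m16.308s
sys	0m3.044s
```

```bash

python3 -m pendant '[{"x":-0.1,"y":-0.1,"wz":0.04},{"x":-0.3,"y":-0.3,"wz":0.08},{"x":-0.5,"y":-0.5,"wz":0.12},{"x":-0.7,"y":-0.7,"wz":0.16},{"x":-0.9,"y":-0.9,"wz":0.2},{"x":-1,"y":-1,"wz":0.24},{"x":-1,"y":-1,"wz":0.28},{"x":-1,"y":-1,"wz":0.3}]' 85
python3 -m pendant '[{"x":-0.2,"y":0.05,"wz":0.03},{"x":-0.4,"y":0.1,"wz":0.06},{"x":-0.6,"y":0.15,"wz":0.08},{"x":-0.8,"y":0.2,"wz":0.097},{"x":-1,"y":0.2,"wz":0.097},{"x":-1,"y":0.2,"wz":0.097},{"x":-1,"y":0.2,"wz":0.097},{"x":-1,"y":0.2,"wz":0.097}]'
cat > d.py <<'E'
# python3 d.py X Y Z YAW : shift/turn still needed, in pendant units
import sys;from h import *
s=readout.get_state();p=s["tool_pos"];R=s["eef_rot"];w=R[2];t=list(map(float,sys.argv[1:]))
d=np.array(t[:3])-p;print("t",round(s["t"],2),"pos",p.round(4),"rpy",R.round(3),"gw",round(s["gripper_width"],3),"F",s["wrist_force"].round(1))
print("need x %.3f y %.3f z %.3f wz %.4f"%((d[0]*np.cos(w)+d[1]*np.sin(w))*10,(d[0]*np.sin(w)-d[1]*np.cos(w))*10,-d[2]*10,-((t[3]-w+np.pi)%(2*np.pi)-np.pi)/np.pi))
E
python3 d.py .4623 .0817 .15 1.5708
```

```text
t 2.45 pos [0.2074 0.616  0.2313] rpy [ 3.142 -0.     2.817] gw 0.999 F [-0.5 -0.3 -0.1]
need x -4.121 y -4.251 z 0.813 wz 0.3966invalid input at $[0]: expected keys x, y, z, wx, wy, wz
invalid input at $[0]: expected keys x, y, z, wx, wy, wz
```

```bash

python3 -m pendant '[{"x":-0.1,"y":-0.1,"z":0,"wx":0,"wy":0,"wz":0.04},{"x":-0.3,"y":-0.3,"z":0,"wx":0,"wy":0,"wz":0.08},{"x":-0.5,"y":-0.5,"z":0,"wx":0,"wy":0,"wz":0.12},{"x":-0.7,"y":-0.7,"z":0,"wx":0,"wy":0,"wz":0.16},{"x":-0.9,"y":-0.9,"z":0,"wx":0,"wy":0,"wz":0.2},{"x":-1,"y":-1,"z":0,"wx":0,"wy":0,"wz":0.24},{"x":-1,"y":-1,"z":0,"wx":0,"wy":0,"wz":0.28},{"x":-1,"y":-1,"z":0,"wx":0,"wy":0,"wz":0.3}]' 85
python3 -m pendant '[{"x":-0.2,"y":0.05,"z":0,"wx":0,"wy":0,"wz":0.03},{"x":-0.4,"y":0.1,"z":0,"wx":0,"wy":0,"wz":0.06},{"x":-0.6,"y":0.15,"z":0,"wx":0,"wy":0,"wz":0.08},{"x":-0.8,"y":0.2,"z":0,"wx":0,"wy":0,"wz":0.097},{"x":-1,"y":0.2,"z":0,"wx":0,"wy":0,"wz":0.097},{"x":-1,"y":0.2,"z":0,"wx":0,"wy":0,"wz":0.097},{"x":-1,"y":0.2,"z":0,"wx":0,"wy":0,"wz":0.097},{"x":-1,"y":0.2,"z":0,"wx":0,"wy":0,"wz":0.097}]'
python3 d.py .4623 .0817 .15 1.5708
```

```text
t: 3.12
tool_pos: [0.2708, 0.4885, 0.2316]
eef_rot: [3.141, -0.0, 1.866]
wrist_force: [-0.1, 0.2, 0.4]
gripper_width: 0.996
gripper_force: 0.0
t: 3.78
tool_pos: [0.3193, 0.4003, 0.2315]
eef_rot: [3.141, -0.001, 1.569]
wrist_force: [0.1, 0.2, 0.5]
gripper_width: 0.995
gripper_force: 0.0
t 3.78 pos [0.3193 0.4003 0.2315] rpy [ 3.141e+00 -1.000e-03  1.569e+00] gw 0.995 F [0.1 0.2 0.5]
need x -3.184 y 1.434 z 0.815 wz -0.0004
```

```bash

for i in 1 2 3; do python3 -m pendant '[{"x":-0.2,"y":0.09,"z":0,"wx":0,"wy":0,"wz":0},{"x":-0.5,"y":0.22,"z":0,"wx":0,"wy":0,"wz":0},{"x":-0.8,"y":0.36,"z":0,"wx":0,"wy":0,"wz":0},{"x":-1,"y":0.45,"z":0,"wx":0,"wy":0,"wz":0},{"x":-1,"y":0.45,"z":0,"wx":0,"wy":0,"wz":0},{"x":-1,"y":0.45,"z":0,"wx":0,"wy":0,"wz":0},{"x":-1,"y":0.45,"z":0,"wx":0,"wy":0,"wz":0},{"x":-1,"y":0.45,"z":0,"wx":0,"wy":0,"wz":0}]' | grep pos; done
python3 -m pendant '[{"x":-0.09,"y":0.04,"z":0.1,"wx":0,"wy":0,"wz":0},{"x":-0.18,"y":0.08,"z":0.3,"wx":0,"wy":0,"wz":0},{"x":-0.18,"y":0.08,"z":0.6,"wx":0,"wy":0,"wz":0},{"x":-0.18,"y":0.08,"z":0.8,"wx":0,"wy":0,"wz":0},{"x":-0.18,"y":0.08,"z":1,"wx":0,"wy":0,"wz":0},{"x":-0.18,"y":0.08,"z":1,"wx":0,"wy":0,"wz":0},{"x":-0.18,"y":0.08,"z":1,"wx":0,"wy":0,"wz":0},{"x":-0.18,"y":0.08,"z":1,"wx":0,"wy":0,"wz":0}]' 
python3 - <<'E'
from h import *
a=save("side","side1.png");b=save("top","t1.png")
u,v=map(int,px("side",[.46,.08,.05]));p,q=map(int,px("top",[.46,.08,.05]))
cv2.imwrite("pics/c1.png",np.hstack([cv2.resize(i[y-75:y+75,x-75:x+75,::-1],(400,400)) for i,x,y in((a,u,v),(b,p,q))]))
E
```

```text
tool_pos: [0.3639, 0.3009, 0.2313]
tool_pos: [0.4086, 0.2008, 0.2313]
tool_pos: [0.4534, 0.1009, 0.2312]
t: 6.45
tool_pos: [0.4622, 0.0819, 0.1319]
eef_rot: [3.141, -0.0, 1.57]
wrist_force: [0.1, 0.3, -0.0]
gripper_width: 0.993
gripper_force: 0.0
```

View pics/c1.png

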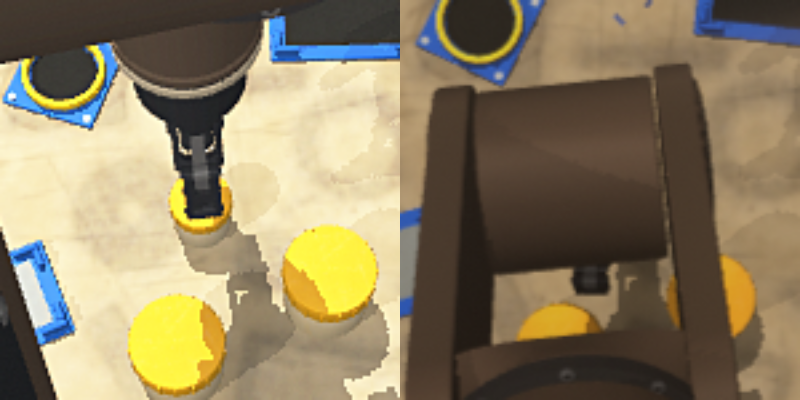

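Side crop: the gripper is over the small yellow pot (crop position (200,205)), centred within a few mm and clear of the two big pots. The top view is blocked by the arm. Descending to grip the lid.

```bash

python3 -m pendant '[{"x":0,"y":0,"z":0.2,"wx":0,"wy":0,"wz":0},{"x":0,"y":0,"z":0.4,"wx":0,"wy":0,"wz":0},{"x":0,"y":0,"z":0.6,"wx":0,"wy":0,"wz":0},{"x":0,"y":0,"z":0.8,"wx":0,"wy":0,"wz":0},{"x":0,"y":0,"z":0.95,"wx":0,"wy":0,"wz":0},{"x":0,"y":0,"z":1,"wx":0,"wy":0,"wz":0},{"x":0,"y":0,"z":1,"wx":0,"wy":0,"wz":0},{"x":0,"y":0,"z":1,"wx":0,"wy":0,"wz":0}]' | grep -v force
python3 -m pendant '[{"x":0,"y":0,"z":0.05,"wx":0,"wy":0,"wz":0},{"x":0,"y":0,"z":0.05,"wx":0,"wy":0,"wz":0},{"x":0,"y":0,"z":0.05,"wx":0,"wy":0,"wz":0},{"x":0,"y":0,"z":0.05,"wx":0,"wy":0,"wz":0},{"x":0,"y":0,"z":0.05,"wx":0,"wy":0,"wz":0},{"x":0,"y":0,"z":0.05,"wx":0,"wy":0,"wz":0},{"x":0,"y":0,"z":0.05,"wx":0,"wy":0,"wz":0},{"x":0,"y":0,"z":0.05,"wx":0,"wy":0,"wz":0}]' 20
python3 -m pendant '[{"x":0,"y":0,"z":0,"wx":0,"wy":0,"wz":0},{"x":0,"y":0,"z":0,"wx":0,"wy":0,"wz":0},{"x":0,"y":0,"z":-0.1,"wx":0,"wy":0,"wz":0},{"x":0,"y":0,"z":-0.2,"wx":0,"wy":0,"wz":0},{"x":0,"y":0,"z":-0.4,"wx":0,"wy":0,"wz":0},{"x":0,"y":0,"z":-0.6,"wx":0,"wy":0,"wz":0},{"x":0,"y":0,"z":-0.8,"wx":0,"wy":0,"wz":0},{"x":0,"y":0,"z":-0.8,"wx":0,"wy":0,"wz":0}]'
python3 d.py .6192 .1913 .1 1.5708
```

```text
t: 7.22
tool_pos: [0.4624, 0.0818, 0.0321]
eef_rot: [3.141, -0.0, 1.57]
gripper_width: 0.991
t: 7.88
tool_pos: [0.4622, 0.0818, 0.0271]
eef_rot: [3.141, -0.0, 1.57]
wrist_force: [-1.7, 1.1, 12.1]
gripper_width: 0.577
gripper_force: 59.8
t: 8.55
tool_pos: [0.4638, 0.0819, 0.1103]
eef_rot: [3.136, -0.001, 1.57]
wrist_force: [1.7, 0.8, -0.2]
gripper_width: 0.577
gripper_force: 62.2
t 8.55 pos [0.4638 0.0819 0.1103] rpy [ 3.136e+00 -1.000e-03  1.570e+00] gw 0.577 F [ 1.7  0.8 -0.2]
need x 1.095 y 1.553 z 0.103 wz -0.0004
```

```bash

for i in 1 2; do python3 -m pendant '[{"x":0.06,"y":0.08,"z":0,"wx":0,"wy":0,"wz":0},{"x":0.17,"y":0.24,"z":0,"wx":0,"wy":0,"wz":0},{"x":0.3,"y":0.42,"z":0,"wx":0,"wy":0,"wz":0},{"x":0.42,"y":0.6,"z":0,"wx":0,"wy":0,"wz":0},{"x":0.5,"y":0.72,"z":0,"wx":0,"wy":0,"wz":0},{"x":0.548,"y":0.78,"z":0,"wx":0,"wy":0,"wz":0},{"x":0.548,"y":0.78,"z":0,"wx":0,"wy":0,"wz":0},{"x":0.548,"y":0.78,"z":0,"wx":0,"wy":0,"wz":0}]' |grep pos; done
python3 d.py .6192 .1913 .032 1.5708
python3 - <<'E'
from h import *
a=save("side","side2.png");b=save("top","t2.png")
u,v=map(int,px("side",[.62,.19,.05]));p,q=map(int,px("top",[.62,.19,.05]))
cv2.imwrite("pics/c2.png",np.hstack([cv2.resize(i[y-60:y+60,x-60:x+60,::-1],(400,400)) for i,x,y in((a,u,v),(b,p,q))]))
E
```

```text
tool_pos: [0.5392, 0.1364, 0.1057]
tool_pos: [0.6172, 0.1908, 0.106]
t 9.88 pos [0.6172 0.1908 0.106 ] rpy [-3.141  0.     1.57 ] gw 0.576 F [-0.5 -0.9 -0.3]
need x 0.005 y 0.020 z 0.740 wz -0.0004
```

View pics/c2.png

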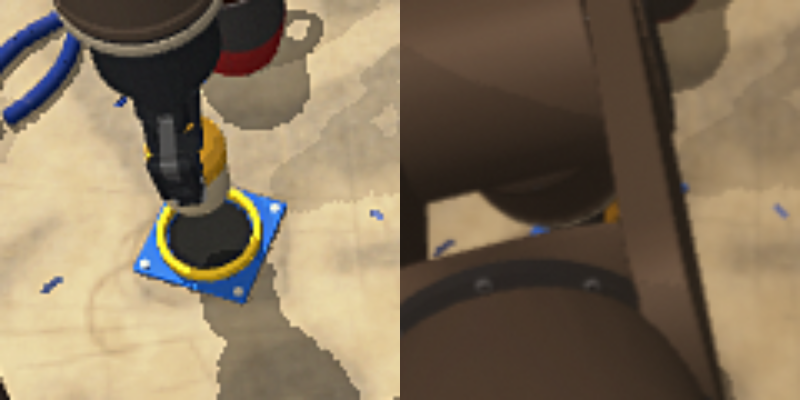

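```bash
python3 - <<'E'
from h import *
u,v=map(int,px("side",[.62,.19,.05]))
def c(p): a=px("side",p);return ((a[0]-u+60)*400/120,(a[1]-v+60)*400/120)
x,y,z=.6172,.1908,.106-.026
for n,p in dict(botc=[x,y,z],botl=[x,y+.024,z],botr=[x,y-.024,z],lidl=[x,y+.0255,z+.045],lidr=[x,y-.0255,z+.045],ringl=[.6192,.1913+.038,.014],ringr=[.6192,.1913-.038,.014],tip=[x-.027,y,z+.026]).items(): print(n,np.round(c(p)))
E
```

```text
botc [193. 183.]
botl [158. 187.]
botr [229. 179.]
lidl [144. 152.]
lidr [222. 144.]
ringl [152. 234.]
ringr [258. 222.]
tip [189. 198.]
```

```bash

python3 -m pendant '[{"x":0,"y":0.01,"z":0.12,"wx":0,"wy":0,"wz":0},{"x":0,"y":0.02,"z":0.27,"wx":0,"wy":0,"wz":0},{"x":0,"y":0.02,"z":0.42,"wx":0,"wy":0,"wz":0},{"x":0,"y":0.02,"z":0.55,"wx":0,"wy":0,"wz":0},{"x":0,"y":0.02,"z":0.65,"wx":0,"wy":0,"wz":0},{"x":0,"y":0.02,"z":0.7,"wx":0,"wy":0,"wz":0},{"x":0,"y":0.02,"z":0.73,"wx":0,"wy":0,"wz":0},{"x":0,"y":0.02,"z":0.73,"wx":0,"wy":0,"wz":0}]' 
python3 -m pendant '[{"x":0,"y":0,"z":0,"wx":0,"wy":0,"wz":0},{"x":0,"y":0,"z":0,"wx":0,"wy":0,"wz":0},{"x":0,"y":0,"z":0,"wx":0,"wy":0,"wz":0},{"x":0,"y":0,"z":0,"wx":0,"wy":0,"wz":0},{"x":0,"y":0,"z":0,"wx":0,"wy":0,"wz":0},{"x":0,"y":0,"z":0,"wx":0,"wy":0,"wz":0},{"x":0,"y":0,"z":0,"wx":0,"wy":0,"wz":0},{"x":0,"y":0,"z":0,"wx":0,"wy":0,"wz":0}]' 80
python3 -m pendant '[{"x":0,"y":0,"z":-0.1,"wx":0,"wy":0,"wz":0},{"x":0,"y":0,"z":-0.3,"wx":0,"wy":0,"wz":0},{"x":0,"y":0,"z":-0.5,"wx":0,"wy":0,"wz":0},{"x":0,"y":0,"z":-0.7,"wx":0,"wy":0,"wz":0},{"x":0,"y":0,"z":-0.9,"wx":0,"wy":0,"wz":0},{"x":0,"y":0,"z":-1,"wx":0,"wy":0,"wz":0},{"x":0,"y":0,"z":-1,"wx":0,"wy":0,"wz":0},{"x":0,"y":0,"z":-1,"wx":0,"wy":0,"wz":0}]'
python3 d.py .4593 -.1201 .132 1.5708
```

```text
t: 10.65
tool_pos: [0.6198, 0.191, 0.0328]
eef_rot: [-3.141, 0.0, 1.57]
wrist_force: [0.2, 0.8, -0.7]
gripper_width: 0.575
gripper_force: 62.2
t: 11.32
tool_pos: [0.62, 0.1911, 0.0333]
eef_rot: [3.142, -0.0, 1.57]
wrist_force: [0.0, -0.6, -1.3]
gripper_width: 0.933
gripper_force: 0.0
t: 11.98
tool_pos: [0.6201, 0.1912, 0.1337]
eef_rot: [3.141, -0.0, 1.57]
wrist_force: [-0.4, -0.2, -0.4]
gripper_width: 0.939
gripper_force: 0.0
t 11.98 pos [0.6201 0.1912 0.1337] rpy [ 3.141 -0.     1.57 ] gw 0.939 F [-0.4 -0.2 -0.4]
need x -3.115 y -1.605 z 0.017 wz -0.0004
```

```bash

for i in 1 2 3; do python3 -m pendant '[{"x":-0.2,"y":-0.1,"z":0,"wx":0,"wy":0,"wz":0},{"x":-0.5,"y":-0.26,"z":0,"wx":0,"wy":0,"wz":0},{"x":-0.8,"y":-0.42,"z":0,"wx":0,"wy":0,"wz":0},{"x":-1,"y":-0.52,"z":0,"wx":0,"wy":0,"wz":0},{"x":-1,"y":-0.52,"z":0,"wx":0,"wy":0,"wz":0},{"x":-1,"y":-0.52,"z":0,"wx":0,"wy":0,"wz":0},{"x":-1,"y":-0.52,"z":0,"wx":0,"wy":0,"wz":0},{"x":-1,"y":-0.52,"z":0,"wx":0,"wy":0,"wz":0}]' 85 | grep pos; done
python3 d.py .4593 -.1201 .132 1.5708
python3 - <<'E'
from fit import *
for n in("top","side"):print(n,[r["position"] for r in cut_out(n,"yellow_pot")]) if 0 else 0
print(fit("yellow_pot",.004,(.62,.191)))
print(fit("white_pot",0,(.459,-.12)))
a=save("side","side3.png")
u,v=map(int,px("side",[.5,.03,.05]))
cv2.imwrite("pics/c3.png",cv2.resize(a[v-120:v+120,u-160:u+160,::-1],(800,600)))
E
```

```text
tool_pos: [0.5681, 0.0918, 0.1328]
tool_pos: [0.5165, -0.0079, 0.1332]
tool_pos: [0.4643, -0.1078, 0.1333]
t 13.98 pos [ 0.4643 -0.1078  0.1333] rpy [ 3.141 -0.     1.571] gw 0.994 F [0.1 0.2 0.1]
need x -0.123 y -0.050 z 0.013 wz 0.0000
miss yellow_pot top
(array([ 0.66060243,  0.19409573, -0.28037549]), np.float64(0.45041417395306027))
(array([ 0.45816961, -0.11990636,  0.20163262]), np.float64(0.10594593787107881))
```

View pics/c3.png

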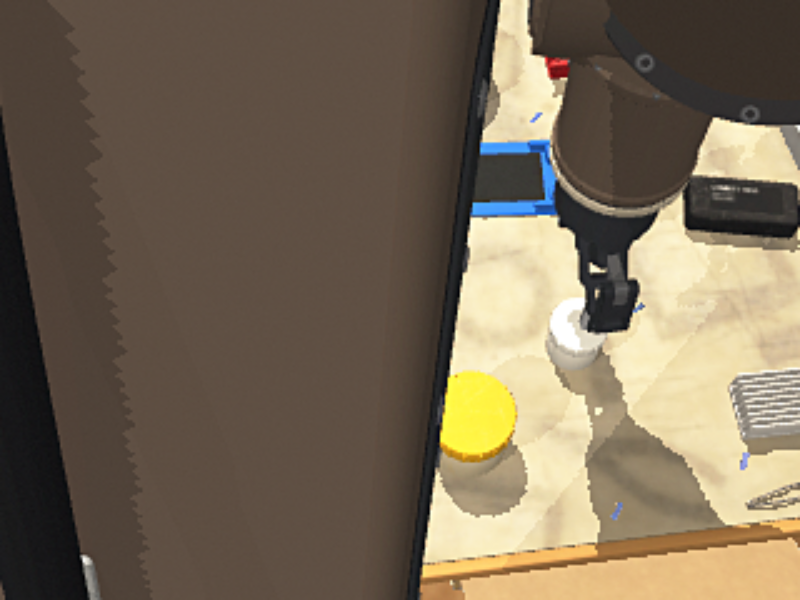

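The white pot sits just in front of the gripper at crop position (576,333), and the fit agrees with (0.459,-0.120). The arm hides the yellow holder for now.

```bash

python3 -m pendant '[{"x":-0.06,"y":-0.03,"z":0,"wx":0,"wy":0,"wz":0},{"x":-0.12,"y":-0.055,"z":0.1,"wx":0,"wy":0,"wz":0},{"x":-0.125,"y":-0.055,"z":0.3,"wx":0,"wy":0,"wz":0},{"x":-0.125,"y":-0.055,"z":0.5,"wx":0,"wy":0,"wz":0},{"x":-0.125,"y":-0.055,"z":0.75,"wx":0,"wy":0,"wz":0},{"x":-0.125,"y":-0.055,"z":0.95,"wx":0,"wy":0,"wz":0},{"x":-0.125,"y":-0.055,"z":1,"wx":0,"wy":0,"wz":0},{"x":-0.125,"y":-0.055,"z":1,"wx":0,"wy":0,"wz":0}]' | grep pos
python3 -m pendant '[{"x":0,"y":0,"z":0.06,"wx":0,"wy":0,"wz":0},{"x":0,"y":0,"z":0.06,"wx":0,"wy":0,"wz":0},{"x":0,"y":0,"z":0.06,"wx":0,"wy":0,"wz":0},{"x":0,"y":0,"z":0.06,"wx":0,"wy":0,"wz":0},{"x":0,"y":0,"z":0.06,"wx":0,"wy":0,"wz":0},{"x":0,"y":0,"z":0.06,"wx":0,"wy":0,"wz":0},{"x":0,"y":0,"z":0.06,"wx":0,"wy":0,"wz":0},{"x":0,"y":0,"z":0.06,"wx":0,"wy":0,"wz":0}]' 20
python3 -m pendant '[{"x":0,"y":0,"z":0,"wx":0,"wy":0,"wz":0},{"x":0,"y":0,"z":-0.1,"wx":0,"wy":0,"wz":0},{"x":0,"y":0,"z":-0.3,"wx":0,"wy":0,"wz":0},{"x":0,"y":0,"z":-0.5,"wx":0,"wy":0,"wz":0},{"x":0,"y":0,"z":-0.7,"wx":0,"wy":0,"wz":0},{"x":0,"y":0,"z":-0.9,"wx":0,"wy":0,"wz":0},{"x":0,"y":0,"z":-1,"wx":0,"wy":0,"wz":0},{"x":0,"y":0,"z":-1,"wx":0,"wy":0,"wz":0}]'
python3 d.py .5163 .3991 .12 1.5708
```

```text
tool_pos: [0.4571, -0.1211, 0.0323]
t: 15.57
tool_pos: [0.4586, -0.1213, 0.0284]
eef_rot: [3.14, 0.0, 1.57]
wrist_force: [-1.1, -0.4, 6.5]
gripper_width: 0.576
gripper_force: 60.6
t: 16.23
tool_pos: [0.4596, -0.1216, 0.1305]
eef_rot: [3.137, 0.002, 1.57]
wrist_force: [0.7, 0.3, -0.9]
gripper_width: 0.574
gripper_force: 62.3
t 16.23 pos [ 0.4596 -0.1216  0.1305] rpy [3.137e+00 2.000e-03 1.570e+00] gw 0.574 F [ 0.7  0.3 -0.9]
need x 5.208 y 0.561 z 0.105 wz -0.0004
```

```bash

for i in 1 2 3 4 5; do python3 -m pendant '[{"x":0.12,"y":0.01,"z":0,"wx":0,"wy":0,"wz":0},{"x":0.3,"y":0.03,"z":0,"wx":0,"wy":0,"wz":0},{"x":0.5,"y":0.05,"z":0,"wx":0,"wy":0,"wz":0},{"x":0.7,"y":0.07,"z":0,"wx":0,"wy":0,"wz":0},{"x":0.87,"y":0.09,"z":0,"wx":0,"wy":0,"wz":0},{"x":0.97,"y":0.1,"z":0,"wx":0,"wy":0,"wz":0},{"x":1,"y":0.1,"z":0,"wx":0,"wy":0,"wz":0},{"x":1,"y":0.1,"z":0,"wx":0,"wy":0,"wz":0}]' |grep pos; done
python3 d.py .5163 .3991 .034 1.5708
python3 - <<'E'
from fit import *
print(fit("yellow_pot",.004,(.62,.191)))
E
```

```text
tool_pos: [0.4679, -0.0205, 0.127]
tool_pos: [0.4783, 0.0787, 0.1272]
tool_pos: [0.4884, 0.1788, 0.1272]
tool_pos: [0.4985, 0.2788, 0.1271]
tool_pos: [0.5086, 0.3787, 0.1271]
t 19.57 pos [0.5086 0.3787 0.1271] rpy [-3.141  0.     1.57 ] gw 0.579 F [-0.3 -0.1 -1.6]
need x 0.204 y 0.077 z 0.931 wz -0.0003
miss yellow_pot top
miss yellow_pot sideTraceback (most recent call last):
  File "<stdin>", line 2, in <module>
  File "fit.py", line 27, in fit
    v=np.array([*g*100,a]);c=cost(v)
                             ~~~~^^^
  File "fit.py", line 24, in cost
    return k/len(regs)
           ~^~~~~~~~~~
ZeroDivisionError: division by zero
```

```bash
sed -i 's/^    for n in cams:/    for n in cams:\n        get_image(n)/' fit.py
python3 -m pendant '[{"x":0.05,"y":0.02,"z":0,"wx":0,"wy":0,"wz":0},{"x":0.13,"y":0.05,"z":0,"wx":0,"wy":0,"wz":0},{"x":0.19,"y":0.07,"z":0,"wx":0,"wy":0,"wz":0},{"x":0.2,"y":0.077,"z":0.1,"wx":0,"wy":0,"wz":0},{"x":0.2,"y":0.077,"z":0.25,"wx":0,"wy":0,"wz":0},{"x":0.2,"y":0.077,"z":0.4,"wx":0,"wy":0,"wz":0},{"x":0.2,"y":0.077,"z":0.5,"wx":0,"wy":0,"wz":0},{"x":0.2,"y":0.077,"z":0.5,"wx":0,"wy":0,"wz":0}]' |grep pos
python3 d.py .5163 .3991 .033 1.5708
python3 - <<'E'
from h import *
a=save("side","side4.png");b=save("top","t4.png")
u,v=map(int,px("side",[.55,.32,.05]));p,q=map(int,px("top",[.55,.32,.05]))
cv2.imwrite("pics/c4.png",np.hstack([cv2.resize(i[y-80:y+80,x-80:x+80,::-1],(400,400)) for i,x,y in((a,u,v),(b,p,q))]))
E
```

```text
tool_pos: [0.5152, 0.3979, 0.0745]
t 20.33 pos [0.5152 0.3979 0.0745] rpy [-3.139e+00  2.000e-03  1.570e+00] gw 0.577 F [-0.3 -2.1 -0.2]
need x 0.012 y 0.011 z 0.415 wz -0.0003
```

View pics/c4.png

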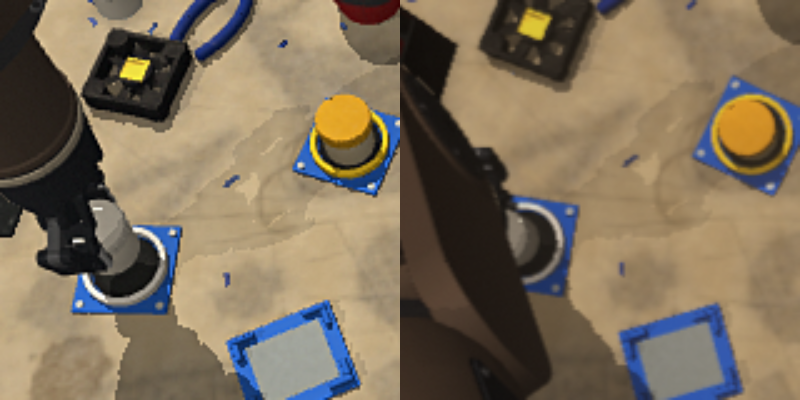

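The yellow pot stands inside its ring (left crop at (350,140)). The white pot is just above the white ring, so I lower it.

```bash

python3 -m pendant '[{"x":0.01,"y":0.005,"z":0.08,"wx":0,"wy":0,"wz":0},{"x":0.01,"y":0.005,"z":0.17,"wx":0,"wy":0,"wz":0},{"x":0.01,"y":0.005,"z":0.26,"wx":0,"wy":0,"wz":0},{"x":0.01,"y":0.005,"z":0.34,"wx":0,"wy":0,"wz":0},{"x":0.01,"y":0.005,"z":0.39,"wx":0,"wy":0,"wz":0},{"x":0.01,"y":0.005,"z":0.425,"wx":0,"wy":0,"wz":0},{"x":0.01,"y":0.005,"z":0.425,"wx":0,"wy":0,"wz":0},{"x":0.01,"y":0.005,"z":0.425,"wx":0,"wy":0,"wz":0}]' 
python3 -m pendant '[{"x":0,"y":0,"z":0,"wx":0,"wy":0,"wz":0},{"x":0,"y":0,"z":0,"wx":0,"wy":0,"wz":0},{"x":0,"y":0,"z":0,"wx":0,"wy":0,"wz":0},{"x":0,"y":0,"z":0,"wx":0,"wy":0,"wz":0},{"x":0,"y":0,"z":0,"wx":0,"wy":0,"wz":0},{"x":0,"y":0,"z":0,"wx":0,"wy":0,"wz":0},{"x":0,"y":0,"z":0,"wx":0,"wy":0,"wz":0},{"x":0,"y":0,"z":0,"wx":0,"wy":0,"wz":0}]' 80
python3 -m pendant '[{"x":0,"y":0,"z":-0.1,"wx":0,"wy":0,"wz":0},{"x":0,"y":0,"z":-0.3,"wx":0,"wy":0,"wz":0},{"x":0,"y":0,"z":-0.5,"wx":0,"wy":0,"wz":0},{"x":0,"y":0,"z":-0.7,"wx":0,"wy":0,"wz":0},{"x":0,"y":0,"z":-0.9,"wx":0,"wy":0,"wz":0},{"x":0,"y":0,"z":-1,"wx":0,"wy":0,"wz":0},{"x":0,"y":0,"z":-1,"wx":0,"wy":0,"wz":0},{"x":0,"y":0,"z":-1,"wx":0,"wy":0,"wz":0}]' 85
python3 d.py .3784 -.281 .13 1.5734
```

```text
t: 21.1
tool_pos: [0.5169, 0.3997, 0.0347]
eef_rot: [-3.141, 0.0, 1.57]
wrist_force: [0.2, 0.0, -0.9]
gripper_width: 0.576
gripper_force: 62.2
t: 21.77
tool_pos: [0.5169, 0.3997, 0.0348]
eef_rot: [-3.142, -0.0, 1.57]
wrist_force: [-0.0, -0.0, -0.3]
gripper_width: 0.936
gripper_force: 0.0
t: 22.43
tool_pos: [0.5171, 0.3998, 0.1352]
eef_rot: [3.141, -0.001, 1.57]
wrist_force: [-0.4, -0.3, -1.1]
gripper_width: 0.994
gripper_force: 0.0
t 22.43 pos [0.5171 0.3998 0.1352] rpy [ 3.141e+00 -1.000e-03  1.570e+00] gw 0.994 F [-0.4 -0.3 -1.1]
need x -6.810 y -1.379 z 0.052 wz -0.0012
```

```bash

for i in 1 2 3 4 5; do python3 -m pendant '[{"x":-0.2,"y":0,"z":0,"wx":0,"wy":0,"wz":0},{"x":-0.5,"y":0,"z":0,"wx":0,"wy":0,"wz":0},{"x":-0.8,"y":0,"z":0,"wx":0,"wy":0,"wz":0},{"x":-1,"y":0,"z":0,"wx":0,"wy":0,"wz":0},{"x":-1,"y":0,"z":0,"wx":0,"wy":0,"wz":0},{"x":-1,"y":0,"z":0,"wx":0,"wy":0,"wz":0},{"x":-1,"y":0,"z":0,"wx":0,"wy":0,"wz":0},{"x":-1,"y":0,"z":0,"wx":0,"wy":0,"wz":0}]' |grep pos; done
for i in 1 2; do python3 -m pendant '[{"x":-0.2,"y":-0.15,"z":0,"wx":0,"wy":0,"wz":0},{"x":-0.5,"y":-0.38,"z":0,"wx":0,"wy":0,"wz":0},{"x":-0.75,"y":-0.57,"z":0,"wx":0,"wy":0,"wz":0},{"x":-0.905,"y":-0.69,"z":0,"wx":0,"wy":0,"wz":0},{"x":-0.905,"y":-0.69,"z":0,"wx":0,"wy":0,"wz":0},{"x":-0.905,"y":-0.69,"z":0,"wx":0,"wy":0,"wz":0},{"x":-0.905,"y":-0.69,"z":0,"wx":0,"wy":0,"wz":0},{"x":-0.905,"y":-0.69,"z":0,"wx":0,"wy":0,"wz":0}]' |grep pos; done
python3 d.py .3784 -.281 .012 1.5734
python3 - <<'E'
from fit import *
print(fit("white_pot",.004,(.517,.4)))
a=cv2.imread("pics/x.png");a=save("side","side5.png");b=save("top","t5.png")
u,v=map(int,px("side",[.39,-.25,.05]));p,q=map(int,px("top",[.53,.32,.0]))
cv2.imwrite("pics/c5.png",np.hstack([cv2.resize(i[y-80:y+80,x-80:x+80,::-1],(400,400)) for i,x,y in((a,u,v),(b,p,q))]))
E
```

```text
tool_pos: [0.5167, 0.3005, 0.1343]
tool_pos: [0.5169, 0.2009, 0.1347]
tool_pos: [0.5167, 0.1009, 0.1348]
tool_pos: [0.5165, 0.0009, 0.1348]
tool_pos: [0.5163, -0.099, 0.1348]
tool_pos: [0.4479, -0.1898, 0.1348]
tool_pos: [0.3789, -0.2802, 0.1348]
t 27.1 pos [ 0.3789 -0.2802  0.1348] rpy [ 3.142 -0.     1.571] gw 0.998 F [ 0.6  0.3 -0.7]
need x -0.008 y -0.005 z 1.228 wz -0.0008
(array([0.51586716, 0.40170752, 0.12009343]), np.float64(0.06657509596216965))[ WARN:0@10.201] global loadsave.cpp:275 findDecoder imread_('pics/x.png'): can't open/read file: check file path/integrity
```

View pics/c5.png

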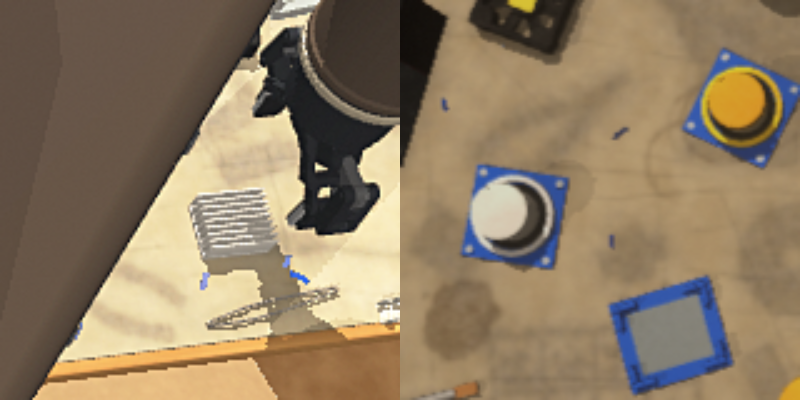

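The white pot is seated at (0.516,0.402) and the yellow pot is in its ring. The heat sink stands at left crop (233,222), with the fingers hovering over it. Narrowing the opening to 72 to clear the tweezers, then descending.

```bash

python3 -m pendant '[{"x":0,"y":0,"z":0.2,"wx":0,"wy":0,"wz":0},{"x":0,"y":0,"z":0.4,"wx":0,"wy":0,"wz":0},{"x":0,"y":0,"z":0.6,"wx":0,"wy":0,"wz":0},{"x":0,"y":0,"z":0.75,"wx":0,"wy":0,"wz":0},{"x":0,"y":0,"z":0.8,"wx":0,"wy":0,"wz":0},{"x":0,"y":0,"z":0.8,"wx":0,"wy":0,"wz":0},{"x":0,"y":0,"z":0.8,"wx":0,"wy":0,"wz":0},{"x":0,"y":0,"z":0.8,"wx":0,"wy":0,"wz":0}]' 72 
python3 -m pendant '[{"x":0,"y":0,"z":0.1,"wx":0,"wy":0,"wz":0},{"x":0,"y":0,"z":0.2,"wx":0,"wy":0,"wz":0},{"x":0,"y":0,"z":0.3,"wx":0,"wy":0,"wz":0},{"x":0,"y":0,"z":0.4,"wx":0,"wy":0,"wz":0},{"x":0,"y":0,"z":0.47,"wx":0,"wy":0,"wz":0},{"x":0,"y":0,"z":0.5,"wx":0,"wy":0,"wz":0},{"x":0,"y":0,"z":0.5,"wx":0,"wy":0,"wz":0},{"x":0,"y":0,"z":0.5,"wx":0,"wy":0,"wz":0}]' | grep -v eef
python3 -m pendant '[{"x":0,"y":0,"z":0,"wx":0,"wy":0,"wz":0},{"x":0,"y":0,"z":0,"wx":0,"wy":0,"wz":0},{"x":0,"y":0,"z":0,"wx":0,"wy":0,"wz":0},{"x":0,"y":0,"z":0,"wx":0,"wy":0,"wz":0},{"x":0,"y":0,"z":0,"wx":0,"wy":0,"wz":0},{"x":0,"y":0,"z":0,"wx":0,"wy":0,"wz":0},{"x":0,"y":0,"z":0,"wx":0,"wy":0,"wz":0},{"x":0,"y":0,"z":0,"wx":0,"wy":0,"wz":0}]' 20
python3 -m pendant '[{"x":0,"y":0,"z":0,"wx":0,"wy":0,"wz":0},{"x":0,"y":0,"z":-0.1,"wx":0,"wy":0,"wz":0},{"x":0,"y":0,"z":-0.3,"wx":0,"wy":0,"wz":0},{"x":0,"y":0,"z":-0.5,"wx":0,"wy":0,"wz":0},{"x":0,"y":0,"z":-0.7,"wx":0,"wy":0,"wz":0},{"x":0,"y":0,"z":-0.9,"wx":0,"wy":0,"wz":0},{"x":0,"y":0,"z":-1,"wx":0,"wy":0,"wz":0},{"x":0,"y":0,"z":-1,"wx":0,"wy":0,"wz":0}]'
python3 d.py .407 .2522 .13 1.868
```

```text
t: 28.07
tool_pos: [0.3786, -0.2814, 0.0556]
eef_rot: [3.141, 0.001, 1.57]
wrist_force: [-0.5, 0.2, 0.5]
gripper_width: 0.843
gripper_force: 0.0
t: 28.73
tool_pos: [0.3779, -0.281, 0.0045]
wrist_force: [0.1, -0.3, -0.0]
gripper_width: 0.841
gripper_force: 0.0
t: 29.4
tool_pos: [0.3783, -0.2813, 0.0054]
eef_rot: [3.141, 0.001, 1.57]
wrist_force: [-1.2, 0.5, 6.4]
gripper_width: 0.571
gripper_force: 62.0
t: 30.07
tool_pos: [0.3791, -0.2819, 0.1076]
eef_rot: [3.138, 0.003, 1.57]
wrist_force: [0.9, -0.1, -1.5]
gripper_width: 0.573
gripper_force: 62.7
t 30.07 pos [ 0.3791 -0.2819  0.1076] rpy [3.138e+00 3.000e-03 1.570e+00] gw 0.573 F [ 0.9 -0.1 -1.5]
need x 5.342 y 0.272 z -0.224 wz -0.0950
```

```bash

python3 -m pendant '[{"x":0.12,"y":0.12,"z":-0.1,"wx":0,"wy":0,"wz":0},{"x":0.3,"y":0.3,"z":-0.2,"wx":0,"wy":0,"wz":0},{"x":0.5,"y":0.5,"z":-0.3,"wx":0,"wy":0,"wz":0},{"x":0.7,"y":0.7,"z":-0.35,"wx":0,"wy":0,"wz":0},{"x":0.83,"y":0.83,"z":-0.4,"wx":0,"wy":0,"wz":0},{"x":0.9,"y":0.9,"z":-0.4,"wx":0,"wy":0,"wz":0},{"x":0.9,"y":0.9,"z":-0.4,"wx":0,"wy":0,"wz":0},{"x":0.9,"y":0.9,"z":-0.4,"wx":0,"wy":0,"wz":0}]' |grep pos
for i in 1 2 3; do python3 -m pendant '[{"x":0.12,"y":0.01,"z":0,"wx":0,"wy":0,"wz":0},{"x":0.3,"y":0.03,"z":0,"wx":0,"wy":0,"wz":0},{"x":0.5,"y":0.05,"z":0,"wx":0,"wy":0,"wz":0},{"x":0.7,"y":0.07,"z":0,"wx":0,"wy":0,"wz":0},{"x":0.87,"y":0.09,"z":0,"wx":0,"wy":0,"wz":0},{"x":0.97,"y":0.1,"z":0,"wx":0,"wy":0,"wz":0},{"x":1,"y":0.1,"z":0,"wx":0,"wy":0,"wz":0},{"x":1,"y":0.1,"z":0,"wx":0,"wy":0,"wz":0}]' |grep pos; done
python3 -m pendant '[{"x":0.12,"y":-0.06,"z":0,"wx":0,"wy":0,"wz":0},{"x":0.3,"y":-0.15,"z":0,"wx":0,"wy":0,"wz":-0.02},{"x":0.5,"y":-0.25,"z":0,"wx":0,"wy":0,"wz":-0.04},{"x":0.7,"y":-0.35,"z":0,"wx":0,"wy":0,"wz":-0.06},{"x":0.87,"y":-0.44,"z":0,"wx":0,"wy":0,"wz":-0.08},{"x":0.97,"y":-0.5,"z":0,"wx":0,"wy":0,"wz":-0.095},{"x":1,"y":-0.5,"z":0,"wx":0,"wy":0,"wz":-0.095},{"x":1,"y":-0.5,"z":0,"wx":0,"wy":0,"wz":-0.095}]' |grep pos
python3 d.py .407 .2522 .06 1.868
```

```text
tool_pos: [0.4677, -0.191, 0.1442]
tool_pos: [0.4779, -0.091, 0.1447]
tool_pos: [0.4884, 0.0089, 0.1447]
tool_pos: [0.4985, 0.1089, 0.1447]
tool_pos: [0.4489, 0.2087, 0.1449]
t 33.4 pos [0.4489 0.2087 0.1449] rpy [3.141 0.    1.868] gw 0.576 F [ 0.6 -0.3 -1.1]
need x 0.538 y -0.273 z 0.849 wz -0.0001
```

```bash

python3 -m pendant '[{"x":0.1,"y":-0.05,"z":0,"wx":0,"wy":0,"wz":0},{"x":0.27,"y":-0.14,"z":0.05,"wx":0,"wy":0,"wz":0},{"x":0.43,"y":-0.22,"z":0.2,"wx":0,"wy":0,"wz":0},{"x":0.538,"y":-0.273,"z":0.4,"wx":0,"wy":0,"wz":0},{"x":0.538,"y":-0.273,"z":0.6,"wx":0,"wy":0,"wz":0},{"x":0.538,"y":-0.273,"z":0.75,"wx":0,"wy":0,"wz":0},{"x":0.538,"y":-0.273,"z":0.85,"wx":0,"wy":0,"wz":0},{"x":0.538,"y":-0.273,"z":0.85,"wx":0,"wy":0,"wz":0}]' 
python3 d.py .407 .2522 .011 1.868
python3 - <<'E'
from h import *
a=save("side","side6.png");b=save("top","t6.png")
u,v=map(int,px("side",[.407,.252,.03]));p,q=map(int,px("top",[.407,.252,.0]))
cv2.imwrite("pics/c6.png",np.hstack([cv2.resize(i[y-60:y+60,x-60:x+60,::-1],(400,400)) for i,x,y in((a,u,v),(b,p,q))]))
E
```

```text
t: 34.07
tool_pos: [0.4061, 0.2514, 0.0582]
eef_rot: [-3.139, 0.001, 1.866]
wrist_force: [-1.0, 0.1, -3.4]
gripper_width: 0.572
gripper_force: 62.8
t 34.07 pos [0.4061 0.2514 0.0582] rpy [-3.139e+00  1.000e-03  1.866e+00] gw 0.572 F [-1.   0.1 -3.4]
need x 0.005 y 0.011 z 0.472 wz -0.0005
```

View pics/c6.png

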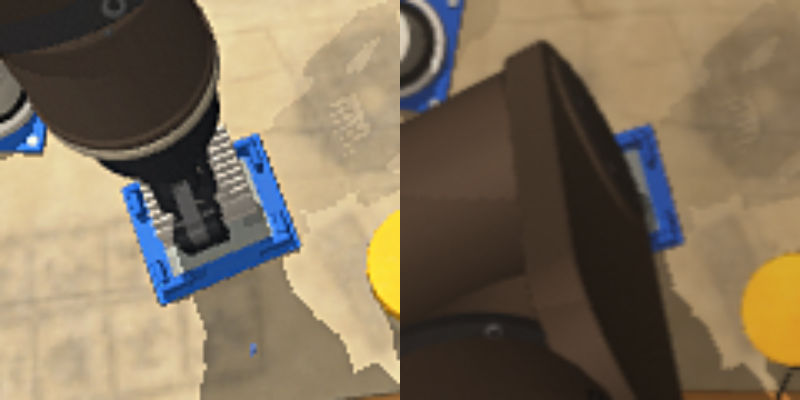

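The heat sink hangs square over its cradle in the left crop, with its centre near (212,215). Lowering and releasing.

```bash

python3 -m pendant '[{"x":0,"y":0.005,"z":0.08,"wx":0,"wy":0,"wz":0},{"x":0,"y":0.005,"z":0.17,"wx":0,"wy":0,"wz":0},{"x":0,"y":0.005,"z":0.26,"wx":0,"wy":0,"wz":0},{"x":0,"y":0.005,"z":0.35,"wx":0,"wy":0,"wz":0},{"x":0,"y":0.005,"z":0.43,"wx":0,"wy":0,"wz":0},{"x":0,"y":0.005,"z":0.47,"wx":0,"wy":0,"wz":0},{"x":0,"y":0.005,"z":0.49,"wx":0,"wy":0,"wz":0},{"x":0,"y":0.005,"z":0.49,"wx":0,"wy":0,"wz":0}]' 
python3 -m pendant '[{"x":0,"y":0,"z":0,"wx":0,"wy":0,"wz":0},{"x":0,"y":0,"z":0,"wx":0,"wy":0,"wz":0},{"x":0,"y":0,"z":0,"wx":0,"wy":0,"wz":0},{"x":0,"y":0,"z":0,"wx":0,"wy":0,"wz":0},{"x":0,"y":0,"z":0,"wx":0,"wy":0,"wz":0},{"x":0,"y":0,"z":0,"wx":0,"wy":0,"wz":0},{"x":0,"y":0,"z":0,"wx":0,"wy":0,"wz":0},{"x":0,"y":0,"z":0,"wx":0,"wy":0,"wz":0}]' 72
python3 -m pendant '[{"x":0,"y":0,"z":-0.1,"wx":0,"wy":0,"wz":0},{"x":0,"y":0,"z":-0.3,"wx":0,"wy":0,"wz":0},{"x":0,"y":0,"z":-0.5,"wx":0,"wy":0,"wz":0},{"x":0,"y":0,"z":-0.7,"wx":0,"wy":0,"wz":0},{"x":0,"y":0,"z":-0.9,"wx":0,"wy":0,"wz":0},{"x":0,"y":0,"z":-1,"wx":0,"wy":0,"wz":0},{"x":0,"y":0,"z":-1,"wx":0,"wy":0,"wz":0},{"x":0,"y":0,"z":-1,"wx":0,"wy":0,"wz":0}]'
python3 d.py .576 -.307 .13 1.364
```

```text
t: 34.83
tool_pos: [0.407, 0.2523, 0.0102]
eef_rot: [-3.141, 0.0, 1.868]
wrist_force: [-0.7, -0.7, -1.0]
gripper_width: 0.574
gripper_force: 62.8
t: 35.5
tool_pos: [0.4073, 0.2524, 0.0109]
eef_rot: [3.142, -0.0, 1.868]
wrist_force: [-0.3, -0.1, -0.3]
gripper_width: 0.844
gripper_force: 0.0
t: 36.17
tool_pos: [0.4076, 0.2526, 0.1113]
eef_rot: [3.14, -0.0, 1.868]
wrist_force: [-0.7, 0.2, -0.3]
gripper_width: 0.844
gripper_force: 0.0
t 36.17 pos [0.4076 0.2526 0.1113] rpy [ 3.14  -0.     1.868] gw 0.844 F [-0.7  0.2 -0.3]
need x -5.844 y -0.029 z -0.187 wz 0.1605
```

```bash

python3 -m pendant '[{"x":-0.1,"y":0,"z":-0.2,"wx":0,"wy":0,"wz":0},{"x":-0.3,"y":0,"z":-0.3,"wx":0,"wy":0,"wz":0},{"x":-0.6,"y":0,"z":-0.3,"wx":0,"wy":0,"wz":0},{"x":-0.9,"y":0,"z":-0.3,"wx":0,"wy":0,"wz":0},{"x":-1,"y":0,"z":-0.3,"wx":0,"wy":0,"wz":0},{"x":-1,"y":0,"z":-0.3,"wx":0,"wy":0,"wz":0},{"x":-1,"y":0,"z":-0.3,"wx":0,"wy":0,"wz":0},{"x":-1,"y":0,"z":-0.3,"wx":0,"wy":0,"wz":0}]' 85|grep pos
for i in 1 2 3; do python3 -m pendant '[{"x":-0.2,"y":0,"z":0,"wx":0,"wy":0,"wz":0},{"x":-0.5,"y":0,"z":0,"wx":0,"wy":0,"wz":0},{"x":-0.8,"y":0,"z":0,"wx":0,"wy":0,"wz":0},{"x":-1,"y":0,"z":0,"wx":0,"wy":0,"wz":0},{"x":-1,"y":0,"z":0,"wx":0,"wy":0,"wz":0},{"x":-1,"y":0,"z":0,"wx":0,"wy":0,"wz":0},{"x":-1,"y":0,"z":0,"wx":0,"wy":0,"wz":0},{"x":-1,"y":0,"z":0,"wx":0,"wy":0,"wz":0}]' |grep pos; done
python3 -m pendant '[{"x":-0.2,"y":0,"z":0,"wx":0,"wy":0,"wz":0.03},{"x":-0.5,"y":0,"z":0,"wx":0,"wy":0,"wz":0.06},{"x":-0.8,"y":0,"z":0,"wx":0,"wy":0,"wz":0.09},{"x":-1,"y":0,"z":0,"wx":0,"wy":0,"wz":0.12},{"x":-1,"y":0,"z":0,"wx":0,"wy":0,"wz":0.15},{"x":-1,"y":0,"z":0,"wx":0,"wy":0,"wz":0.16},{"x":-1,"y":0,"z":0,"wx":0,"wy":0,"wz":0.16},{"x":-1,"y":0,"z":0,"wx":0,"wy":0,"wz":0.16}]' |grep pos
python3 - <<'E'
from fit import *
for c in (("top",),("side",),("top","side")):
  try: print(c,fit("adapter",0,(.576,-.307),c))
  except ZeroDivisionError: pass
for t,g in (("heat_sink",(.407,.252)),("yellow_pot",(.62,.191))): print(t,fit(t,.004,g))
import shutil
a=save("side","side7.png");b=save("top","t7.png")
u,v=map(int,px("side",[.57,-.28,.03]));p,q=map(int,px("top",[.407,.252,.0]))
cv2.imwrite("pics/c7.png",np.hstack([cv2.resize(i[y-60:y+60,x-60:x+60,::-1],(400,400)) for i,x,y in((a,u,v),(b,p,q))]))
E
python3 d.py .576 -.307 .004 1.364
```

```text
tool_pos: [0.4361, 0.1572, 0.1402]
tool_pos: [0.4655, 0.0623, 0.1407]
tool_pos: [0.4947, -0.0332, 0.1407]
tool_pos: [0.524, -0.1287, 0.1407]
tool_pos: [0.5537, -0.2247, 0.1408]
miss adapter top
('side',) (array([ 0.57644444, -0.30588889, -0.27777778]), np.float64(0.16494335056649434))
miss adapter top
('top', 'side') (array([ 0.57032584, -0.30597531,  0.07047274]), np.float64(0.29313605517855157))
miss heat_sink side
heat_sink (array([0.40531285, 0.24914806, 0.31976264]), np.float64(0.08333333333333337))
miss yellow_pot side
yellow_pot (array([0.61814484, 0.19053957, 0.14677274]), np.float64(0.052969502407704705))
t 40.4 pos [ 0.5537 -0.2257  0.1408] rpy [-3.142 -0.     1.365] gw 0.99 F [ 0.2 -0.4  0.8]
need x -0.751 y 0.384 z 1.368 wz 0.0004
```

View pics/c7.png

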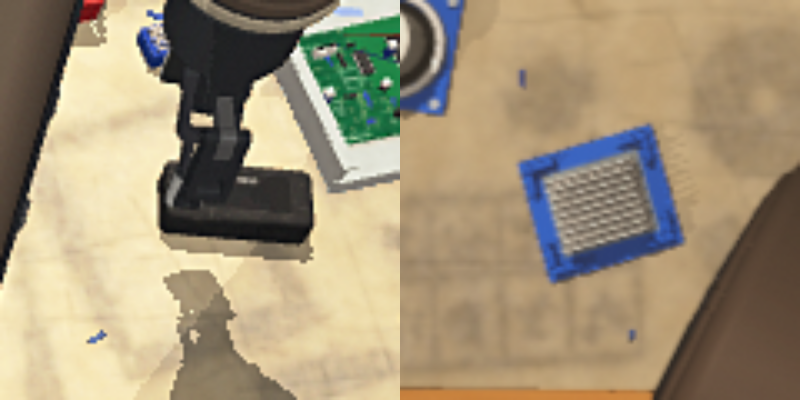

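Left crop: the adapter lies at (237,203), clear of the circuit-board case and the hex keys. Right crop: the heat sink sits inside its guides, and the fit puts it within 4 mm. Going to the adapter.

```bash

python3 -m pendant '[{"x":-0.2,"y":0.1,"z":0,"wx":0,"wy":0,"wz":0},{"x":-0.5,"y":0.25,"z":0,"wx":0,"wy":0,"wz":0},{"x":-0.75,"y":0.385,"z":0,"wx":0,"wy":0,"wz":0},{"x":-0.75,"y":0.385,"z":0.1,"wx":0,"wy":0,"wz":0},{"x":-0.75,"y":0.385,"z":0.3,"wx":0,"wy":0,"wz":0},{"x":-0.75,"y":0.385,"z":0.5,"wx":0,"wy":0,"wz":0},{"x":-0.75,"y":0.385,"z":0.6,"wx":0,"wy":0,"wz":0},{"x":-0.75,"y":0.385,"z":0.6,"wx":0,"wy":0,"wz":0}]' 80|grep pos
python3 -m pendant '[{"x":0,"y":0,"z":0.12,"wx":0,"wy":0,"wz":0},{"x":0,"y":0,"z":0.25,"wx":0,"wy":0,"wz":0},{"x":0,"y":0,"z":0.4,"wx":0,"wy":0,"wz":0},{"x":0,"y":0,"z":0.55,"wx":0,"wy":0,"wz":0},{"x":0,"y":0,"z":0.68,"wx":0,"wy":0,"wz":0},{"x":0,"y":0,"z":0.75,"wx":0,"wy":0,"wz":0},{"x":0,"y":0,"z":0.765,"wx":0,"wy":0,"wz":0},{"x":0,"y":0,"z":0.765,"wx":0,"wy":0,"wz":0}]'
python3 -m pendant '[{"x":0,"y":0,"z":0,"wx":0,"wy":0,"wz":0},{"x":0,"y":0,"z":0,"wx":0,"wy":0,"wz":0},{"x":0,"y":0,"z":0,"wx":0,"wy":0,"wz":0},{"x":0,"y":0,"z":0,"wx":0,"wy":0,"wz":0},{"x":0,"y":0,"z":0,"wx":0,"wy":0,"wz":0},{"x":0,"y":0,"z":0,"wx":0,"wy":0,"wz":0},{"x":0,"y":0,"z":0,"wx":0,"wy":0,"wz":0},{"x":0,"y":0,"z":0,"wx":0,"wy":0,"wz":0}]' 20
python3 -m pendant '[{"x":0,"y":0,"z":0,"wx":0,"wy":0,"wz":0},{"x":0,"y":0,"z":-0.1,"wx":0,"wy":0,"wz":0},{"x":0,"y":0,"z":-0.3,"wx":0,"wy":0,"wz":0},{"x":0,"y":0,"z":-0.5,"wx":0,"wy":0,"wz":0},{"x":0,"y":0,"z":-0.7,"wx":0,"wy":0,"wz":0},{"x":0,"y":0,"z":-0.8,"wx":0,"wy":0,"wz":0},{"x":0,"y":0,"z":-0.8,"wx":0,"wy":0,"wz":0},{"x":0,"y":0,"z":-0.8,"wx":0,"wy":0,"wz":0}]'
python3 d.py .6451 -.0705 .09 1.478
```

```text
tool_pos: [0.5748, -0.3062, 0.0785]
t: 41.73
tool_pos: [0.576, -0.3068, 0.0039]
eef_rot: [-3.141, -0.0, 1.365]
wrist_force: [0.1, 0.5, -0.1]
gripper_width: 0.94
gripper_force: 0.0
t: 42.4
tool_pos: [0.5766, -0.3072, 0.0054]
eef_rot: [3.14, 0.0, 1.365]
wrist_force: [-1.0, 0.7, 6.7]
gripper_width: 0.552
gripper_force: 62.3
t: 43.07
tool_pos: [0.5763, -0.307, 0.0848]
eef_rot: [3.141, 0.0, 1.365]
wrist_force: [-0.7, -0.2, -2.4]
gripper_width: 0.55
gripper_force: 62.3
t 43.07 pos [ 0.5763 -0.307   0.0848] rpy [3.141 0.    1.365] gw 0.55 F [-0.7 -0.2 -2.4]
need x 2.456 y 0.191 z -0.052 wz -0.0359
```

```bash

for i in 1 2; do python3 -m pendant '[{"x":0.1,"y":0.008,"z":0,"wx":0,"wy":0,"wz":0},{"x":0.25,"y":0.02,"z":0,"wx":0,"wy":0,"wz":0},{"x":0.42,"y":0.03,"z":0,"wx":0,"wy":0,"wz":0},{"x":0.6,"y":0.045,"z":0,"wx":0,"wy":0,"wz":0},{"x":0.73,"y":0.055,"z":0,"wx":0,"wy":0,"wz":0},{"x":0.8,"y":0.062,"z":0,"wx":0,"wy":0,"wz":0},{"x":0.82,"y":0.064,"z":0,"wx":0,"wy":0,"wz":0},{"x":0.82,"y":0.064,"z":0,"wx":0,"wy":0,"wz":0}]'|grep pos;done
python3 -m pendant '[{"x":0.1,"y":0.008,"z":0,"wx":0,"wy":0,"wz":-0.01},{"x":0.25,"y":0.02,"z":0,"wx":0,"wy":0,"wz":-0.02},{"x":0.42,"y":0.03,"z":0,"wx":0,"wy":0,"wz":-0.03},{"x":0.6,"y":0.045,"z":0.1,"wx":0,"wy":0,"wz":-0.036},{"x":0.73,"y":0.055,"z":0.2,"wx":0,"wy":0,"wz":-0.036},{"x":0.8,"y":0.062,"z":0.25,"wx":0,"wy":0,"wz":-0.036},{"x":0.816,"y":0.064,"z":0.25,"wx":0,"wy":0,"wz":-0.036},{"x":0.816,"y":0.064,"z":0.25,"wx":0,"wy":0,"wz":-0.036}]'
python3 d.py .6451 -.0705 .0105 1.478
python3 - <<'E'
from h import *
a=save("side","side8.png");b=save("top","t8.png")
u,v=map(int,px("side",[.645,-.07,.03]));p,q=map(int,px("top",[.645,-.07,.0]))
cv2.imwrite("pics/c8.png",np.hstack([cv2.resize(i[y-60:y+60,x-60:x+60,::-1],(400,400)) for i,x,y in((a,u,v),(b,p,q))]))
w=1.478;Y=np.array([-np.sin(w-np.pi/2),np.cos(w-np.pi/2)]);X=np.array([Y[1],-Y[0]])
c=lambda P:[(lambda r:((r[0]-u+60)/.3,(r[1]-v+60)/.3))(px("side",p)) for p in P]
print(np.round(c([[*(np.array([.645,-.07])+sx*.024*X+sy*.0525*Y),z] for z in(.055,.087) for sx in(-1,1) for sy in(-1,1)])).tolist())
E
```

```text
tool_pos: [0.5993, -0.2273, 0.084]
tool_pos: [0.6223, -0.1486, 0.0843]
t: 45.07
tool_pos: [0.6448, -0.07, 0.0588]
eef_rot: [-3.141, 0.0, 1.479]
wrist_force: [-0.2, 0.4, -1.3]
gripper_width: 0.547
gripper_force: 62.3
t 45.07 pos [ 0.6448 -0.07    0.0588] rpy [-3.141  0.     1.479] gw 0.547 F [-0.2  0.4 -1.3]
need x -0.005 y 0.004 z 0.483 wz 0.0004
[[280.0, 210.0], [132.0, 213.0], [274.0, 153.0], [128.0, 156.0], [286.0, 185.0], [133.0, 189.0], [280.0, 127.0], [130.0, 131.0]]
```

View pics/c8.png

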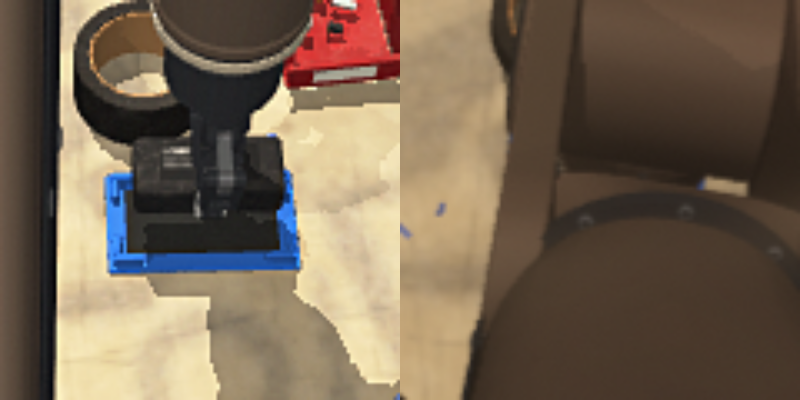

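The adapter hangs squarely over the cradle. Its ends are at crop columns 132 and 285, against 132 and 286 predicted for the centred pose. Lowering; I open to only 66 mm on release to stay clear of the tape.

```bash

python3 -m pendant '[{"x":0,"y":0,"z":0.08,"wx":0,"wy":0,"wz":0},{"x":0,"y":0,"z":0.17,"wx":0,"wy":0,"wz":0},{"x":0,"y":0,"z":0.26,"wx":0,"wy":0,"wz":0},{"x":0,"y":0,"z":0.35,"wx":0,"wy":0,"wz":0},{"x":0,"y":0,"z":0.43,"wx":0,"wy":0,"wz":0},{"x":0,"y":0,"z":0.47,"wx":0,"wy":0,"wz":0},{"x":0,"y":0,"z":0.485,"wx":0,"wy":0,"wz":0},{"x":0,"y":0,"z":0.485,"wx":0,"wy":0,"wz":0}]' 
python3 -m pendant '[{"x":0,"y":0,"z":0,"wx":0,"wy":0,"wz":0},{"x":0,"y":0,"z":0,"wx":0,"wy":0,"wz":0},{"x":0,"y":0,"z":0,"wx":0,"wy":0,"wz":0},{"x":0,"y":0,"z":0,"wx":0,"wy":0,"wz":0},{"x":0,"y":0,"z":0,"wx":0,"wy":0,"wz":0},{"x":0,"y":0,"z":0,"wx":0,"wy":0,"wz":0},{"x":0,"y":0,"z":0,"wx":0,"wy":0,"wz":0},{"x":0,"y":0,"z":0,"wx":0,"wy":0,"wz":0}]' 66
for i in 1 2; do python3 -m pendant '[{"x":0,"y":0,"z":-0.1,"wx":0,"wy":0,"wz":0},{"x":0,"y":0,"z":-0.3,"wx":0,"wy":0,"wz":0},{"x":0,"y":0,"z":-0.5,"wx":0,"wy":0,"wz":0},{"x":0,"y":0,"z":-0.7,"wx":0,"wy":0,"wz":0},{"x":0,"y":0,"z":-0.9,"wx":0,"wy":0,"wz":0},{"x":0,"y":0,"z":-1,"wx":0,"wy":0,"wz":0},{"x":0,"y":0,"z":-1,"wx":0,"wy":0,"wz":0},{"x":0,"y":0,"z":-1,"wx":0,"wy":0,"wz":0}]' |grep -v eef;done
for i in 1 2 3; do python3 -m pendant '[{"x":-0.2,"y":-0.1,"z":0,"wx":0,"wy":0,"wz":0},{"x":-0.5,"y":-0.2,"z":0,"wx":0,"wy":0,"wz":0},{"x":-0.8,"y":-0.3,"z":0,"wx":0,"wy":0,"wz":0},{"x":-1,"y":-0.4,"z":0,"wx":0,"wy":0,"wz":0},{"x":-1,"y":-0.4,"z":0,"wx":0,"wy":0,"wz":0},{"x":-1,"y":-0.4,"z":0,"wx":0,"wy":0,"wz":0},{"x":-1,"y":-0.4,"z":0,"wx":0,"wy":0,"wz":0},{"x":-1,"y":-0.4,"z":0,"wx":0,"wy":0,"wz":0}]' |grep pos;done
python3 - <<'E'
from fit import *
for t,g in (("adapter",(.645,-.07)),("heat_sink",(.407,.252)),("yellow_pot",(.62,.191)),("white_pot",(.517,.4))): 
  try: print(t,fit(t,.004,g))
  except ZeroDivisionError: print(t,"unseen")
print(fit.__name__,readout.get_state()["t"]);save("top","t9.png");save("side","s9.png")
E
```

```text
t: 45.83
tool_pos: [0.6448, -0.0704, 0.0102]
eef_rot: [-3.141, -0.0, 1.479]
wrist_force: [-0.2, 0.3, -1.9]
gripper_width: 0.552
gripper_force: 62.3
t: 46.5
tool_pos: [0.6451, -0.0704, 0.0109]
eef_rot: [3.141, 0.0, 1.478]
wrist_force: [0.1, 0.2, -0.7]
gripper_width: 0.772
gripper_force: 0.0
t: 47.17
tool_pos: [0.6452, -0.0704, 0.1112]
wrist_force: [-0.3, -0.1, -0.3]
gripper_width: 0.771
gripper_force: 0.0
t: 47.83
tool_pos: [0.6449, -0.0704, 0.2102]
wrist_force: [0.8, 0.4, 0.4]
gripper_width: 0.77
gripper_force: 0.0
tool_pos: [0.5961, -0.1655, 0.21]
tool_pos: [0.5476, -0.2611, 0.2107]
tool_pos: [0.4986, -0.3569, 0.2108]
miss adapter side
adapter (array([ 0.64264705, -0.06984849, -0.09152455]), np.float64(0.04331873594508229))
heat_sink (array([0.4055154 , 0.24941842, 0.30565563]), np.float64(0.3220031595025044))
miss yellow_pot side
yellow_pot (array([0.61891799, 0.19125388, 0.08000986]), np.float64(0.06079891672308735))
white_pot (array([0.51543871, 0.40054946, 0.2741291 ]), np.float64(0.060479286764783424))
fit 50.6333
```

View pics/t9.png

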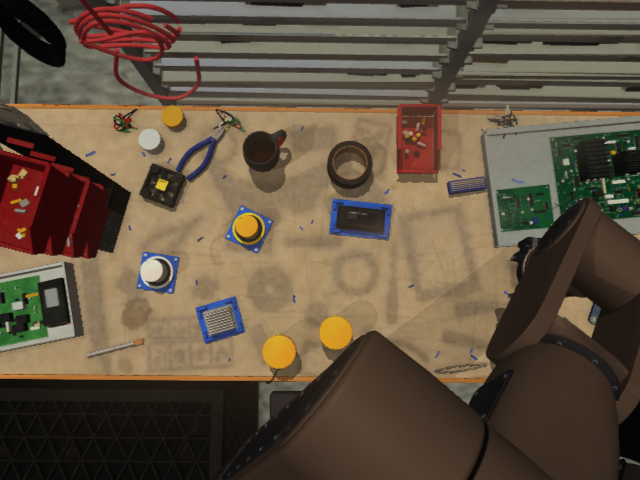

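All four things sit in their holders: adapter (360,219), heat sink (220,320), yellow pot (246,228), white pot (157,270). The tape at (350,164) and hex keys at (468,186) are where they were, and the arm is clear. Handing in.

```bash
python3 -c "
from workcell import robot
print(robot.finish_job())"
```

```text
the job is handed in; nothing more can be done
None
```

The job is handed in, with no verdict returned: all four items are seated in their own holders, each about 4 mm or less off centre by the last camera fits, the tape roll and hex key set look undisturbed, and it took about 51 s of the 102 s allowed.

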